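# Return the unused radio parts to stock

## Robot

A 6-joint arm with a two-finger parallel gripper is mounted at the origin on the work surface. World frame = base frame: x ahead of the robot, y to its left, z up, the work surface at z = 0. Lengths are in m, angles in degrees, forces in N, time in s.
With the tool pointing down it reaches from about 0.35 to 0.875 m from the base axis. Payload 4.2 kg.
Tool frame: the origin (TCP) lies at the very end of the fingers, on their centre line; the grasp point (between the pads) lies 19 mm behind it; z points along the fingers, y is the line along which they close (so a half turn about z gives the same grasp; the last joint's range is limited). The gripper opens to 87 mm and grips with 3 to 60 N. Pads are 19 mm wide; open, the fingers measure 117 mm over their backs; the gripper's body (75 mm by 190 mm) begins 51 mm behind the grasp point.
Start: joints at [-61.444, 22.042, 0.453, 0, -68.411, -14.817], TCP at [0.148, -0.607, 0.191] pointing down, gripper open.
Joint ranges: [-179.83, 179.83], [-69.29, 118.12], [-61.27, 80.66], [-181.25, 117.63], [-171.15, -9.14], [-177.46, 177.46]. Speed limits (degrees/s): [159.86, 159.86, 180, 180, 180, 180].

## Interface

Orientations are given as a 3x3 rotation matrix whose columns are the frame's x, y, z axes.
In Python, from station import * gives the robot as it stands.
- The arm moves only by the shell command python3 -m pendant 'ROWS'. ROWS is JSON, a list of rows, each an object of numbers: "x", "y", "z": the shift along the world's x, y, z normalised to -1 to 1, where 1 is 250 mm; "rx", "ry", "rz": the turn, a rotation vector about the world's x, y, z normalised to -1 to 1, where 1 is 180 degrees; "claw": the opening, from 0 (shut) to 1 (fully open). A call has exactly 8 rows; each row is the pose to reach, as a shift and turn from the pose commanded when the call began, turning the shorter way round; what a row does not reach only later rows make up. A row lasts 1/8 s, in which the tool goes at most 62.5 mm and 10.7 degrees, less where a joint would pass 70% of its speed; a pose out of reach is approached as far as the arm can. A call with a number of a shift or a turn outside -1 to 1 is refused whole. A call with a gripper value outside its range is refused whole. The fingers move at their own pace and stop on an object; the grip force is fixed at half the most. Time passes only in rows, so rows that repeat a pose let the fingers close, or fill a call up. It gives the time, the measured TCP pose, the force, the opening and the grip force at its end, in the units of the state.
- sense(): the state, without advancing time (a new reading comes with each control period).
- capture(name): name is "scene" or "top"; returns a dict with "color" (400x640x3 uint8, red, green, blue), "mtx" (3x3 intrinsics, pixels), "world_to_cam" (4x4, takes a point from world to camera coordinates). Camera axes: x right, y up, looking along -z (the intrinsics and any distortion apply to the point x, -y, -z); pixel columns grow to the right and rows downward; lengths in m; the calibration is good to about 2 mm. A picture is of the moment at which its call begins. There is no depth.
- finish_job(): hands the job in; it is judged then, once.
Trained networks look in a picture, given as the dict that the camera call returned (one of the last four; its "shot" number tells which), for a name from the list of things; names that differ only in an ending like _2 or _b are one class to them, and where a whole thing is asked for, a point or a joint stands for the part that bears it (a point fixed in the world has none). Each returns a list of dicts, best first, with "conf" (0 to 1); they miss things now and then, are a little off and sometimes report something else, mostly with a low value. They report only what shows in the picture. A call takes as long as a camera call.
- search_frame(picture, label): "centre" ([column, row] in pixels, amid what is visible of it).
- regions_of(picture, label): "region" (400x640 bool, what is visible of it) and "centre" ([column, row] in pixels, amid what is visible of it).
The state is a dict: "time_s": time; "joints": joint angles; "joint_velocities": joint speeds; "effort": joint torques, N m; "tcp_pos": TCP position; "ee_rot": TCP orientation; "wrist_force": force on the tool from outside, world axes, zero at the start; "moment": the same for the moment, N m; "gripper_width": opening from 0.0 (shut) to 1.0 (fully open); "gripper_force": force on a finger pad.
Only numpy, scipy, OpenCV 4.12 (cv2) and the standard library are available. Lean on these libraries where they do the work, as an engineer would, in place of code of your own. Each camera call takes 0.05 s, during which the arm holds its last target. There are 200 camera calls.

## Task

Put the four unused parts, the ones that still wear their red dust caps, back into stock: lay each one flat and the same way up in the empty front half of the green bin that already holds parts of its kind, setting it down rather than dropping it. The two used parts with bare connectors stay where they lie on the mat.

Things in the scene. Friction and masses are not known exactly. Their poses are not given: they have to be found in the camera images.
- load_c (a point): Unused dummy load: black square finned heat sink, 50 mm long (x) x 42 wide (y) x 42 high, one connector at its +x end. Unused: red dust cap (20 mm across, 16 mm long) on the connector. About 0.17 kg. The point is the centre of the body, half-way up; z up. The two y sides are plain and parallel: grip there.
- arrester_c (a point): Unused surge arrester: brass block, 36 mm long (x) x 34 wide (y) x 34 high, a round silver plug flush in its top, a connector at each x end. Unused: red dust caps (20 mm across, 16 mm long) on the connectors. About 0.18 kg. The point is the centre of the body, half-way up; z up. The two y sides are plain and parallel: grip there.
- isolator_c (a point): Unused isolator: flat blue box with a white label on top, 46 mm (x) x 46 (y) x 26 high, a connector at each x end. Unused: red dust caps (20 mm across, 16 mm long) on the connectors. About 0.20 kg. The point is the centre of the body, half-way up; z up. The two y sides are plain and parallel: grip there.
- filter_c (a point): Unused cavity filter: silver block with six brass tuning screws on top, 44 mm long (x) x 36 wide (y) x 44 high, a connector at each x end. Unused: red dust caps (20 mm across, 16 mm long) on the connectors. About 0.16 kg. The point is the centre of the body, half-way up; z up. The two y sides are plain and parallel: grip there.
- used_load_c (a point): Used dummy load: black finned heat sink 50 x 42 x 42 mm high, the same as the unused one but with no red cap, its bare silver connector (14 mm long, at +x) shows. Stays where it lies. The point is the centre of the body, half-way up.
- used_arrester_c (a point): Used surge arrester: brass block 36 x 34 x 34 mm high, the same as the unused one but with no red cap, its bare silver connectors (14 mm long, at both x ends) show. Stays where it lies. The point is the centre of the body, half-way up.
- bin_load_free (a point): Fixed green open stock bin with two black finned loads (capped) at its back, up to 44 mm tall. 200 mm deep (x) x 150 wide (y); side and back walls 60 mm high, 4 thick, front lip 32 high. The point is the middle of the empty front half, on top of the bin's floor (4 mm above the bench); the empty space is 112 mm (x) by 142 mm (y) about it. x points to the bin's back, away from the robot; z up.
- bin_arrester_free (a point): Fixed green open stock bin with two brass surge arresters (capped) at its back, up to 44 mm tall. 200 mm deep (x) x 150 wide (y); side and back walls 60 mm high, 4 thick, front lip 32 high. The point is the middle of the empty front half, on top of the bin's floor (4 mm above the bench); the empty space is 112 mm (x) by 142 mm (y) about it. x points to the bin's back, away from the robot; z up.
- bin_isolator_free (a point): Fixed green open stock bin with two flat blue isolators (capped) at its back, up to 44 mm tall. 200 mm deep (x) x 150 wide (y); side and back walls 60 mm high, 4 thick, front lip 32 high. The point is the middle of the empty front half, on top of the bin's floor (4 mm above the bench); the empty space is 112 mm (x) by 142 mm (y) about it. x points to the bin's back, away from the robot; z up.
- bin_filter_free (a point): Fixed green open stock bin with two silver cavity filters (capped) at its back, up to 44 mm tall. 200 mm deep (x) x 150 wide (y); side and back walls 60 mm high, 4 thick, front lip 32 high. The point is the middle of the empty front half, on top of the bin's floor (4 mm above the bench); the empty space is 112 mm (x) by 142 mm (y) about it. x points to the bin's back, away from the robot; z up.

How it is judged (in metres and radians):
At the end, for the whole second after the job is handed in: Each capped part lies released, at rest and upright on the floor of its own kind's bin, its centre within 40 mm along and 60 mm across of the middle of the empty half, height within 6 mm, tilt under 0.15 rad; both uncapped parts within 20 mm of their start (x of load_c in the frame of bin_load_free between -0.04 and 0.04 m and y of load_c in the frame of bin_load_free between -0.06 and 0.06 m and z of load_c in the frame of bin_load_free between 0.015 and 0.027 m and angle between each of load_c, arrester_c, isolator_c, filter_c's own z axis and vertical below 0.15 rad and linear speed of each of load, arrester, isolator, filter below 0.02 m/s and contact force between the fingers and load below 0.1 N and x of arrester_c in the frame of bin_arrester_free between -0.04 and 0.04 m and y of arrester_c in the frame of bin_arrester_free between -0.06 and 0.06 m and z of arrester_c in the frame of bin_arrester_free between 0.011 and 0.023 m and contact force between the fingers and arrester below 0.1 N and x of isolator_c in the frame of bin_isolator_free between -0.04 and 0.04 m and y of isolator_c in the frame of bin_isolator_free between -0.06 and 0.06 m and z of isolator_c in the frame of bin_isolator_free between 0.007 and 0.019 m and contact force between the fingers and isolator below 0.1 N and x of filter_c in the frame of bin_filter_free between -0.04 and 0.04 m and y of filter_c in the frame of bin_filter_free between -0.06 and 0.06 m and z of filter_c in the frame of bin_filter_free between 0.016 and 0.028 m and contact force between the fingers and filter below 0.1 N and distance of each of used_load_c, used_arrester_c from where it was at the start of the episode below 0.02 m); the robot touches nothing.
It fails at once if an unused part is dropped or thrown (faster than 0.8 m/s, as after a fall of 33 mm, with no finger on it) ((linear speed of load above 0.8 m/s and contact force between the fingers and load below 0.05 N) or (linear speed of arrester above 0.8 m/s and contact force between the fingers and arrester below 0.05 N) or (linear speed of isolator above 0.8 m/s and contact force between the fingers and isolator below 0.05 N) or (linear speed of filter above 0.8 m/s and contact force between the fingers and filter below 0.05 N)).
It fails at once if a used part is moved more than 20 mm (distance of any of used_load_c, used_arrester_c from where it was at the start of the episode above 0.02 m).
It also fails if it takes over 104 s, if anything falls off the work surface, if the arm or the gripper's body presses on something with over 40 N, if the wrist force passes 120 N, or if a joint passes its speed limit or range.

## Working session

There is one attempt and no reset: what is moved stays moved. The work goes in short steps, Python scripts to look and compute and a shell command to move; the robot and the scene stay as the last step left them, time stands still between calls to the robot, and variables do not carry over. Pictures are saved under pics/ and viewed, at most 14 in all, crops included, and the job is handed in when it is done.

```bash
mkdir -p pics; ls; python3 - <<'E'
from station import *
import cv2
for n in("scene","top"):
    c=capture(n); cv2.imwrite(f"pics/{n}0.png",c["color"][:,:,::-1]); print(n,c["mtx"].tolist(),c["world_to_cam"].round(4).tolist() if hasattr(c["world_to_cam"],'round') else c["world_to_cam"],[k for k in c])
    for l in "load_c arrester_c isolator_c filter_c used_load_c used_arrester_c bin_load_free bin_arrester_free bin_isolator_free bin_filter_free".split():
        print(l,[(list(map(int,d["centre"])),round(d["conf"],2)) for d in search_frame(c,l)])
s=sense(); print(s["time_s"],s["tcp_pos"],s["ee_rot"],s["gripper_width"])
E
```

```text
pics
scene [[455.17469241160984, 0.0, 319.7100598121304], [0.0, 455.17469241160984, 199.1850544770737], [0.0, 0.0, 1.0]] [[-0.4617, 0.8869, 0.0138, 0.2186], [-0.7124, -0.38, 0.5899, 0.3085], [0.5284, 0.2625, 0.8074, -1.5114], [0.0, 0.0, 0.0, 1.0]] ['color', 'mtx', 'world_to_cam', 'shot']
load_c [([307, 189], 0.57)]
arrester_c [([244, 143], 0.67)]
isolator_c [([344, 209], 0.63)]
filter_c [([267, 173], 0.65)]
used_load_c [([442, 227], 0.83)]
used_arrester_c [([398, 222], 0.64)]
bin_load_free [([322, 269], 0.77), ([246, 141], 0.69)]
bin_arrester_free [([187, 208], 0.91), ([308, 192], 0.42)]
bin_isolator_free [([405, 311], 0.91), ([343, 208], 0.7)]
bin_filter_free [([250, 236], 0.83)]
top [[374.97487693550914, 0.0, 311.70634289034626], [0.0, 374.97487693550914, 200.47416448400102], [0.0, 0.0, 1.0]] [[-0.0289, -0.9996, 0.0018, 0.0034], [0.995, -0.0286, 0.0953, -0.5081], [-0.0952, 0.0046, 0.9954, -0.7909], [0.0, 0.0, 0.0, 1.0]] ['color', 'mtx', 'world_to_cam', 'shot']
load_c [([333, 223], 0.82)]
arrester_c [([452, 261], 0.74)]
isolator_c [([280, 233], 0.81)]
filter_c [([393, 234], 0.8)]
used_load_c [([154, 263], 0.71)]
used_arrester_c [([210, 245], 0.74)]
bin_load_free [([258, 146], 0.72)]
bin_arrester_free [([442, 135], 0.68)]
bin_isolator_free [([158, 145], 0.92), ([153, 265], 0.66), ([444, 134], 0.59)]
bin_filter_free [([360, 141], 0.85)]
1.1 [ 0.14846399 -0.60709488  0.19075569] [[-9.71373877e-01 -2.37555868e-01 -1.50197813e-07]
 [-2.37555868e-01  9.71373877e-01 -9.13617265e-06]
 [ 2.31624966e-06 -8.83895908e-06 -1.00000000e+00]] 1.0048834671522533
```

View pics/scene0.png

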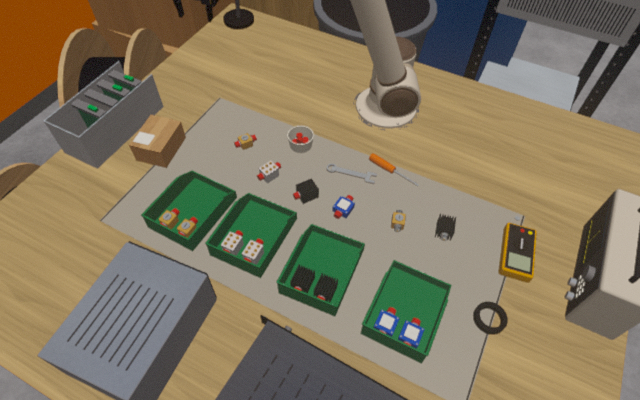

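View pics/top0.png

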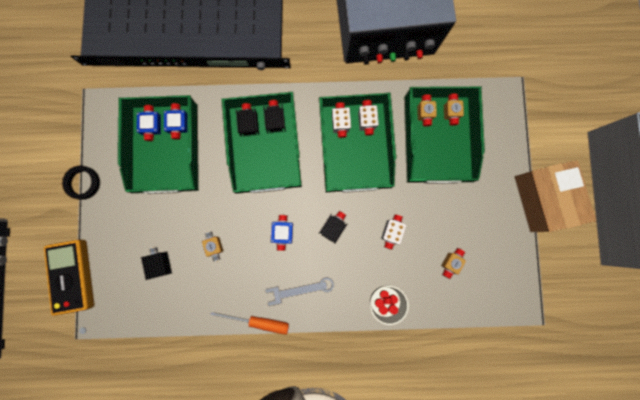

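The top view shows bins from left to right: isolator (158,145), load (262,143), filter (357,141) and arrester (443,135). The capped parts are the isolator (282,233), load (333,226), filter (395,231) and arrester (455,263). The uncapped ones are the load (155,264) and arrester (211,246), and they stay. Next I fit box-and-cap models to the silhouettes in both views.

```bash
cat > fit.py <<'E'
import numpy as np, cv2, itertools
from scipy.optimize import minimize
from station import *
DIM=dict(load=(.05,.042,.042,[1]),arrester=(.036,.034,.034,[1,-1]),isolator=(.046,.046,.026,[1,-1]),filter=(.044,.036,.044,[1,-1]),used_load=(.05,.042,.042,[1]),used_arrester=(.036,.034,.034,[1,-1]))
S=4
def proj(c,P):
    q=np.c_[P,np.ones(len(P))]@np.array(c["world_to_cam"]).T
    u=np.c_[q[:,0],-q[:,1],-q[:,2]]@np.array(c["mtx"]).T
    return u[:,:2]/u[:,2:]
def box(cx,l,w,h): return np.array([(cx+i*l/2,j*w/2,k*h/2) for i,j,k in itertools.product((1,-1),repeat=3)])
def part(n):
    L,W,H,e=DIM[n]; u=n.startswith("used"); d,l=(.014,.014) if u else (.02,.016)
    return [box(0,L,W,H)]+[box(s*(L+l)/2,l,d,d) for s in e]
def binm():
    return [np.array([(x,y,z) for x in(-.06,.14) for y in(-.075,.075) for z in(-.004,.056)])]
def place(B,p):
    x,y,z,a=p; R=np.array([[np.cos(a),-np.sin(a),0],[np.sin(a),np.cos(a),0],[0,0,1]])
    return [b@R.T+[x,y,z] for b in B]
def render(c,B):
    m=np.zeros((400*S,640*S),np.uint8)
    for b in B: cv2.fillConvexPoly(m,cv2.convexHull(np.round((proj(c,b)+.5)*S).astype(np.int32)),1)
    return m
def fit(views,B,guess):
    up=[(c,np.kron(m.astype(np.uint8),np.ones((S,S),np.uint8))) for c,m in views]
    def cost(p): 
        t=0
        for c,m in up:
            r=render(c,place(B,p)); t+=1-(r&m).sum()/max(1,(r|m).sum())
        return t/len(up)
    best=None
    for a in guess[3]:
        g=np.array([*guess[:3],a]); s=np.vstack([g]+[g+d for d in np.diag([.01,.01,.008,.2])])
        r=minimize(cost,g,method="Nelder-Mead",options=dict(initial_simplex=s,maxiter=150,xatol=1e-4,fatol=1e-4))
        if best is None or r.fun<best.fun: best=r
    return best
def ray(c,uv):
    M=np.array(c["world_to_cam"]); R,t=M[:3,:3],M[:3,3]
    d=np.linalg.inv(np.array(c["mtx"]))@[*uv,1]; d=R.T@[d[0],-d[1],-d[2]]
    return -R.T@t,d
def onz(c,uv,z):
    o,d=ray(c,uv); return (o+d*(z-o[2])/d[2])[:2]
E
cat > m.py <<'E'
from fit import *
C={n:capture(n) for n in("scene","top")}
ang=np.radians(np.arange(-90,90,30))
for n in DIM:
    V=[];g=None
    for k,c in C.items():
        r=regions_of(c,n+"_c")
        if not r: print("none",k,n);continue
        V.append((c,r[0]["region"])); 
        if k=="top": g=onz(c,r[0]["centre"],.02)
    b=fit(V,part(n),(*g,.02,np.radians(np.arange(-180,180,30)) if "load" in n else ang))
    print(n,"xyz mm",(b.x[:3]*1e3).round(1),"yaw",np.degrees(b.x[3]).round(1),"1-iou",round(b.fun,3))
seeds=dict(isolator=(158,145),load=(262,143),filter=(357,141),arrester=(443,135))
sc=dict(isolator=(406,310),load=(322,268),filter=(251,234),arrester=(190,209))
def green(c,uv):
    h=cv2.cvtColor(c["color"],cv2.COLOR_RGB2HSV)
    m=cv2.inRange(h,(50,100,15),(85,255,255)); n,lab,st,ce=cv2.connectedComponentsWithStats(m)
    i=min((i for i in range(1,n) if st[i,4]>800),key=lambda i:np.hypot(*(ce[i]-uv)))
    o=np.zeros((400,640),np.uint8); cv2.fillConvexPoly(o,cv2.convexHull(np.argwhere(lab==i)[:,::-1].astype(np.int32)),1); return o
for n in seeds:
    g=onz(C["top"],seeds[n],.03)-[.04,0]
    b=fit([(C["top"],green(C["top"],seeds[n])),(C["scene"],green(C["scene"],sc[n]))],binm(),(*g,.004,[0.]))
    print("bin",n,(b.x[:3]*1e3).round(1),np.degrees(b.x[3]).round(1),round(b.fun,3))
E
python3 m.py
```

```text
load xyz mm [445.8 -54.1  19.9] yaw -32.7 1-iou 0.084
arrester xyz mm [ 364.8 -315.9   10.1] yaw 145.7 1-iou 0.204
isolator xyz mm [441.2  56.7  10.2] yaw -3.9 1-iou 0.133
filter xyz mm [ 436.7 -185.1   19.7] yaw -19.7 1-iou 0.139
used_load xyz mm [379.3 325.6  18.7] yaw 13.2 1-iou 0.097
used_arrester xyz mm [416.  206.8  14.7] yaw 16.7 1-iou 0.196
bin isolator [598.9 318.1   1. ] 1.1 0.098
bin load [595.8  87.8   4.6] 4.5 0.07
bin filter [ 592.5 -115.4    3.9] 1.9 0.082
bin arrester [ 602.2 -303.4    3.4] -0.9 0.077
```

```bash
python3 - <<'E'
from fit import *
c=capture("top"); im=cv2.resize(c["color"][:,:,::-1],None,fx=4,fy=4,interpolation=cv2.INTER_CUBIC).copy()
P=dict(load=(445.8,-54.1,19.9,-32.7),arrester=(364.8,-315.9,10.1,-34.3),isolator=(441.2,56.7,10.2,-3.9),filter=(436.7,-185.1,19.7,-19.7))
B=dict(isolator=(598.9,318.1,1,1.1),load=(595.8,87.8,4.6,4.5),filter=(592.5,-115.4,3.9,1.9),arrester=(602.2,-303.4,3.4,-.9))
def dr(M,p):
    for b in place(M,[p[0]/1e3,p[1]/1e3,p[2]/1e3,np.radians(p[3])]):
        cv2.polylines(im,[cv2.convexHull(np.round((proj(c,b)+.5)*4).astype(np.int32))],True,(255,0,255),1)
for n,p in P.items(): dr(part(n),p)
for p in B.values(): dr(binm(),p)
h=cv2.cvtColor(c["color"],cv2.COLOR_RGB2HSV); red=cv2.inRange(h,(0,150,80),(8,255,255))|cv2.inRange(h,(172,150,80),(180,255,255))
n,lab,st,ce=cv2.connectedComponentsWithStats(red)
for i in range(1,n):
    if st[i,4]>10 and 200<ce[i][1]<285: print(ce[i].round(1),st[i,4],(onz(c,ce[i],.02)*1e3).round(0))
cv2.imwrite("pics/ov1.png",im[820:1120,1060:1900]); cv2.imwrite("pics/ov1.png",cv2.resize(im[820:1120,1060:1900],(800,286)))
cv2.imwrite("pics/ov2.png",cv2.resize(im[340:800,440:1980],(800,239)))
for n in P:
    d=regions_of(c,n+"_c")[0]; y,x=np.nonzero(d["region"]); print(n,len(x),x.min(),x.max(),y.min(),y.max())
E
```

```text
[340.8 214.8] 36 [475. -74.]
[282.4 217.2] 37 [474.  53.]
[397.5 217.4] 37 [ 466. -197.]
[388.5 245.2] 41 [ 407. -175.]
[280.7 247. ] 38 [409.  59.]
[459.6 251.7] 41 [ 388. -327.]
[447.1 273.7] 46 [ 342. -297.]
load 523 320 346 212 242
arrester 495 441 464 248 278
isolator 591 271 292 215 250
filter 559 381 404 214 249
```

View pics/ov1.png

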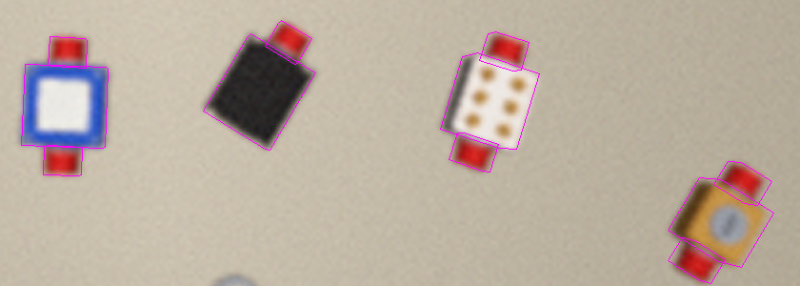

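View pics/ov2.png

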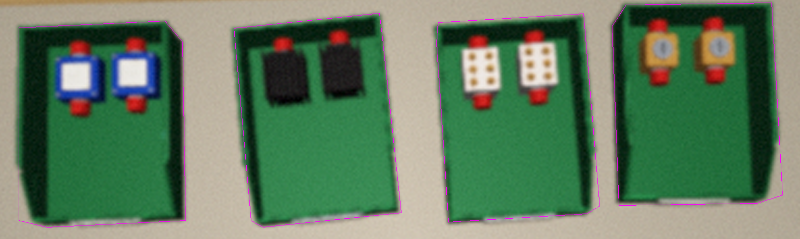

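The overlays match: parts and bins sit inside the fitted outlines, and the red caps agree on yaw. I start with the arrester.

```bash
python3 -m pendant '[{"x":0.866,"y":1,"z":-0.36,"rz":-0.262,"claw":0.85},{"x":0.866,"y":1,"z":-0.36,"rz":-0.262,"claw":0.85},{"x":0.866,"y":1,"z":-0.36,"rz":-0.262,"claw":0.85},{"x":0.866,"y":1,"z":-0.36,"rz":-0.262,"claw":0.85},{"x":0.866,"y":1,"z":-0.36,"rz":-0.262,"claw":0.85},{"x":0.866,"y":1,"z":-0.36,"rz":-0.262,"claw":0.85},{"x":0.866,"y":1,"z":-0.36,"rz":-0.262,"claw":0.85},{"x":0.866,"y":1,"z":-0.36,"rz":-0.262,"claw":0.85}]'; python3 -c "
from station import *
s=sense();print(s['joints'],s['ee_rot'])"
```

```text
[-6.14442097e+01  2.20420589e+01  4.52047611e-01 -1.16908276e-03
 -6.84124433e+01 -1.48171980e+01] [[-9.71391157e-01 -2.37485198e-01 -3.81329362e-06]
 [-2.37485198e-01  9.71391156e-01  4.66984477e-05]
 [-7.38599043e-06  4.62680600e-05 -9.99999999e-01]]$[0]: bad value
```

```bash
python3 -m pendant '[{"x":0.866,"y":1.0,"z":-0.36,"rx":0,"ry":0,"rz":-0.262,"claw":0.85},{"x":0.866,"y":1.0,"z":-0.36,"rx":0,"ry":0,"rz":-0.262,"claw":0.85},{"x":0.866,"y":1.0,"z":-0.36,"rx":0,"ry":0,"rz":-0.262,"claw":0.85},{"x":0.866,"y":1.0,"z":-0.36,"rx":0,"ry":0,"rz":-0.262,"claw":0.85},{"x":0.866,"y":1.0,"z":-0.36,"rx":0,"ry":0,"rz":-0.262,"claw":0.85},{"x":0.866,"y":1.0,"z":-0.36,"rx":0,"ry":0,"rz":-0.262,"claw":0.85},{"x":0.866,"y":1.0,"z":-0.36,"rx":0,"ry":0,"rz":-0.262,"claw":0.85},{"x":0.866,"y":1.0,"z":-0.36,"rx":0,"ry":0,"rz":-0.262,"claw":0.85}]'; python3 -c "
from station import *
s=sense();print(s['joints'],s['ee_rot'])"
```

```text
time_s: 3.05
tcp_pos: [0.3652, -0.3573, 0.101]
ee_rot: [[-0.835, 0.55, 0.0], [0.55, 0.835, -0.0], [-0.0, -0.0, -1.0]]
wrist_force: [-0.9, -0.6, 0.4]
gripper_width: 0.851
gripper_force: 0.0
[-2.61354684e+01  1.60560537e+01 -2.27271601e+01  1.85678435e-02
 -5.11897999e+01 -9.72564929e+01] [[-8.35036745e-01  5.50194091e-01  3.11628898e-04]
 [ 5.50193953e-01  8.35036781e-01 -4.34188439e-04]
 [-4.99109505e-04 -1.91106966e-04 -9.99999857e-01]]
```

```bash
python3 -m pendant '[{"x":0,"y":0.168,"z":0,"rx":0,"ry":0,"rz":0,"claw":0.85},{"x":0,"y":0.168,"z":0,"rx":0,"ry":0,"rz":0,"claw":0.85},{"x":0,"y":0.168,"z":-0.2,"rx":0,"ry":0,"rz":0,"claw":0.85},{"x":0,"y":0.168,"z":-0.34,"rx":0,"ry":0,"rz":0,"claw":0.85},{"x":0,"y":0.168,"z":-0.384,"rx":0,"ry":0,"rz":0,"claw":0.85},{"x":0,"y":0.168,"z":-0.384,"rx":0,"ry":0,"rz":0,"claw":0.85},{"x":0,"y":0.168,"z":-0.384,"rx":0,"ry":0,"rz":0,"claw":0},{"x":0,"y":0.168,"z":-0.384,"rx":0,"ry":0,"rz":0,"claw":0}]'; python3 -m pendant '[{"x":0,"y":0,"z":0,"rx":0,"ry":0,"rz":0,"claw":0},{"x":0,"y":0,"z":0,"rx":0,"ry":0,"rz":0,"claw":0},{"x":0,"y":0,"z":0,"rx":0,"ry":0,"rz":0,"claw":0},{"x":0,"y":0,"z":0.06,"rx":0,"ry":0,"rz":0,"claw":0},{"x":0,"y":0,"z":0.2,"rx":0,"ry":0,"rz":0,"claw":0},{"x":0,"y":0,"z":0.35,"rx":0,"ry":0,"rz":0,"claw":0},{"x":0,"y":0,"z":0.44,"rx":0,"ry":0,"rz":0,"claw":0},{"x":0,"y":0,"z":0.44,"rx":0,"ry":0,"rz":0,"claw":0}]'
```

```text
time_s: 4.05
tcp_pos: [0.3659, -0.3156, 0.006]
ee_rot: [[-0.835, 0.551, 0.003], [0.551, 0.835, -0.001], [-0.003, 0.0, -1.0]]
wrist_force: [-0.4, 0.6, 0.4]
gripper_width: 0.703
gripper_force: 0.0
time_s: 5.05
tcp_pos: [0.3662, -0.3156, 0.1165]
ee_rot: [[-0.835, 0.551, 0.004], [0.551, 0.835, -0.002], [-0.004, 0.001, -1.0]]
wrist_force: [0.1, 0.1, -0.7]
gripper_width: 0.002
gripper_force: 0.0
```

Gripper closed to 0: it missed the part. Look.

```bash
python3 - <<'E'
from fit import *
c=capture("top"); cv2.imwrite("pics/t1.png",c["color"][150:350,240:560,::-1].repeat(2,0).repeat(2,1))
s=capture("scene"); cv2.imwrite("pics/s1.png",s["color"][60:260,160:480,::-1].repeat(2,0).repeat(2,1))
t=sense()["tcp_pos"]; print(t, proj(c,np.array([t])), proj(s,np.array([t])))
E
```

```text
[ 0.36441741 -0.31468039  0.11410447] [[473.35536933 266.48667054]] [[240.73585607 117.21043016]]
```

View pics/t1.png

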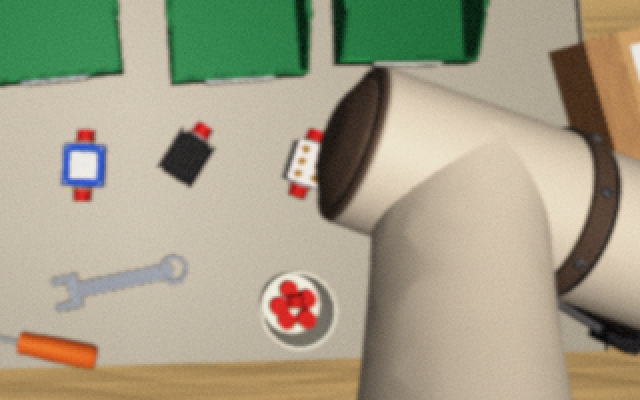

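View pics/s1.png

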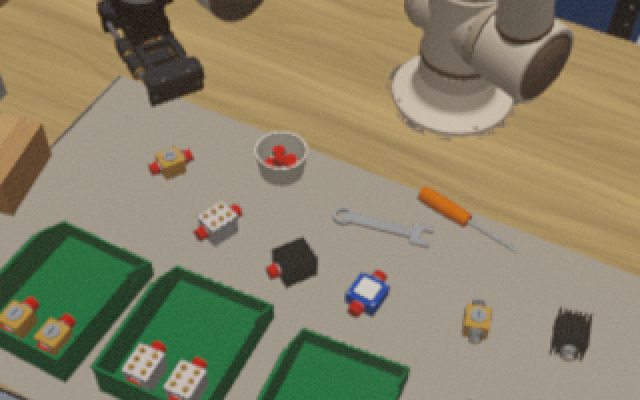

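```bash
python3 - <<'E'
from fit import *
s=capture("scene"); st=sense(); t=np.array(st["tcp_pos"]); R=np.array(st["ee_rot"])
k=8; im=cv2.resize(s["color"][40:160,190:290,::-1],None,fx=5,fy=5,interpolation=cv2.INTER_CUBIC)
A=np.array([t,t-.07*R[:,2],t-.2*R[:,2],t+.03*R[:,1],t-.03*R[:,1],[.3648,-.3159,.017]])
p=np.round((proj(s,A)-[190,40]+.5)*5).astype(int).tolist(); print(p)
cv2.line(im,p[0],p[2],(0,0,255),1); cv2.line(im,p[3],p[4],(0,255,0),1); cv2.circle(im,p[1],4,(255,255,0),1); cv2.circle(im,p[5],4,(255,0,255),2)
cv2.imwrite("pics/z1.png",im)
E
```

```text
[[257, 389], [240, 295], [206, 98], [278, 421], [236, 357], [274, 505]]
```

View pics/z1.png

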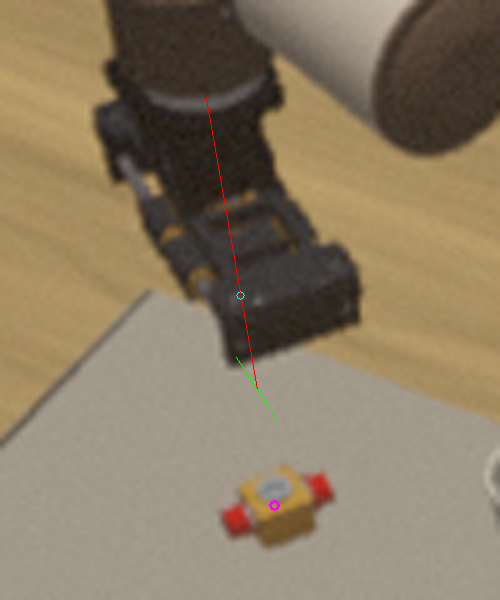

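The part has not moved. The fingers were simply still closing (74 to 41 mm) when I lifted. I'll retry with a narrower opening and wait for them to close.

```bash
python3 -m pendant '[{"x":0,"y":0,"z":0,"rx":0,"ry":0,"rz":0,"claw":0.62},{"x":0,"y":0,"z":0,"rx":0,"ry":0,"rz":0,"claw":0.62},{"x":0,"y":0,"z":0,"rx":0,"ry":0,"rz":0,"claw":0.62},{"x":0,"y":0,"z":0,"rx":0,"ry":0,"rz":0,"claw":0.62},{"x":0,"y":0,"z":0,"rx":0,"ry":0,"rz":0,"claw":0.62},{"x":0,"y":0,"z":-0.1,"rx":0,"ry":0,"rz":0,"claw":0.62},{"x":0,"y":0,"z":-0.2,"rx":0,"ry":0,"rz":0,"claw":0.62},{"x":0,"y":0,"z":-0.2,"rx":0,"ry":0,"rz":0,"claw":0.62}]'; python3 - <<'E'
from fit import *
s=capture("scene"); st=sense(); t=np.array(st["tcp_pos"]); R=np.array(st["ee_rot"])
im=cv2.resize(s["color"][60:170,190:300,::-1],None,fx=5,fy=5,interpolation=cv2.INTER_CUBIC)
A=np.array([t,t-.07*R[:,2],t-.2*R[:,2],t+.027*R[:,1],t-.027*R[:,1],[.3648,-.3159,.017]])
p=np.round((proj(s,A)-[190,60]+.5)*5).astype(int).tolist()
cv2.line(im,p[0],p[2],(0,0,255),1); cv2.line(im,p[3],p[4],(0,255,0),1); cv2.circle(im,p[1],4,(255,255,0),1)
cv2.imwrite("pics/z2.png",im)
E
```

```text
time_s: 6.2
tcp_pos: [0.3635, -0.3145, 0.0633]
ee_rot: [[-0.835, 0.551, -0.004], [0.551, 0.835, 0.002], [0.004, -0.001, -1.0]]
wrist_force: [1.0, 0.6, 0.2]
gripper_width: 0.618
gripper_force: 0.0
```

View pics/z2.png

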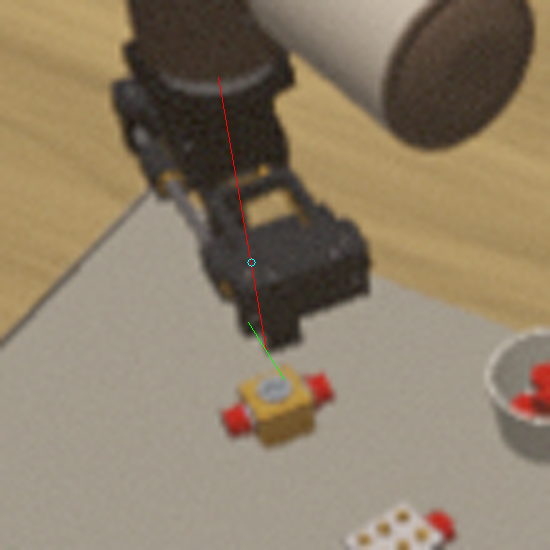

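```bash
python3 -m pendant '[{"x":0,"y":0,"z":-0.15,"rx":0,"ry":0,"rz":0,"claw":0.62},{"x":0,"y":0,"z":-0.236,"rx":0,"ry":0,"rz":0,"claw":0.62},{"x":0,"y":0,"z":-0.236,"rx":0,"ry":0,"rz":0,"claw":0.62},{"x":0,"y":0,"z":-0.236,"rx":0,"ry":0,"rz":0,"claw":0},{"x":0,"y":0,"z":-0.236,"rx":0,"ry":0,"rz":0,"claw":0},{"x":0,"y":0,"z":-0.236,"rx":0,"ry":0,"rz":0,"claw":0},{"x":0,"y":0,"z":-0.236,"rx":0,"ry":0,"rz":0,"claw":0},{"x":0,"y":0,"z":-0.236,"rx":0,"ry":0,"rz":0,"claw":0}]'; python3 - <<'E'
from fit import *
s=capture("scene"); st=sense(); t=np.array(st["tcp_pos"]); R=np.array(st["ee_rot"])
im=cv2.resize(s["color"][60:170,190:300,::-1],None,fx=5,fy=5,interpolation=cv2.INTER_CUBIC)
A=np.array([t,t-.07*R[:,2],t-.2*R[:,2],t+.017*R[:,1],t-.017*R[:,1],[.3648,-.3159,.017]])
p=np.round((proj(s,A)-[190,60]+.5)*5).astype(int).tolist()
cv2.line(im,p[0],p[2],(0,0,255),1); cv2.line(im,p[3],p[4],(0,255,0),1); cv2.circle(im,p[1],4,(255,255,0),1)
cv2.imwrite("pics/z3.png",im)
E
```

```text
time_s: 7.25
tcp_pos: [0.365, -0.3151, 0.0059]
ee_rot: [[-0.835, 0.551, 0.0], [0.551, 0.835, -0.0], [-0.0, 0.0, -1.0]]
wrist_force: [-0.4, 0.2, -0.7]
gripper_width: 0.133
gripper_force: 0.0
```

View pics/z3.png

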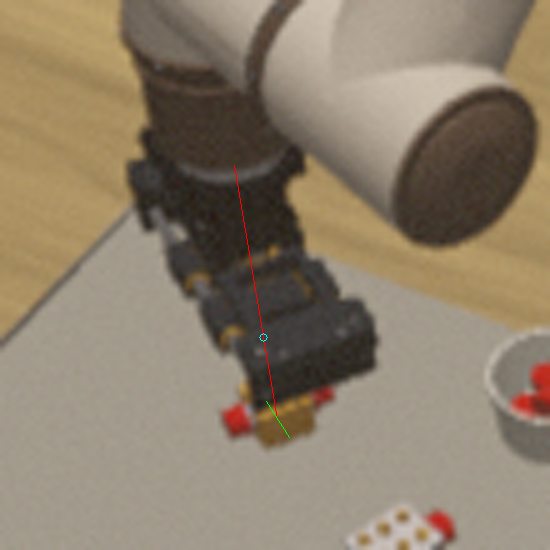

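The fingers closed to 12 mm without touching the part, so they are probably passing above it: either the real tip is higher than reported or it is offset. I open the gripper and probe downward gently, watching the force.

```bash
python3 -m pendant '[{"x":0,"y":0,"z":0,"rx":0,"ry":0,"rz":0,"claw":0.7},{"x":0,"y":0,"z":0,"rx":0,"ry":0,"rz":0,"claw":0.7},{"x":0,"y":0,"z":0,"rx":0,"ry":0,"rz":0,"claw":0.7},{"x":0,"y":0,"z":0,"rx":0,"ry":0,"rz":0,"claw":0.7},{"x":0,"y":0,"z":0,"rx":0,"ry":0,"rz":0,"claw":0.7},{"x":0,"y":0,"z":-0.01,"rx":0,"ry":0,"rz":0,"claw":0.7},{"x":0,"y":0,"z":-0.02,"rx":0,"ry":0,"rz":0,"claw":0.7},{"x":0,"y":0,"z":-0.02,"rx":0,"ry":0,"rz":0,"claw":0.7}]';python3 -m pendant '[{"x":0,"y":0,"z":-0.004,"rx":0,"ry":0,"rz":0,"claw":0.7},{"x":0,"y":0,"z":-0.008,"rx":0,"ry":0,"rz":0,"claw":0.7},{"x":0,"y":0,"z":-0.012,"rx":0,"ry":0,"rz":0,"claw":0.7},{"x":0,"y":0,"z":-0.016,"rx":0,"ry":0,"rz":0,"claw":0.7},{"x":0,"y":0,"z":-0.016,"rx":0,"ry":0,"rz":0,"claw":0.7},{"x":0,"y":0,"z":-0.016,"rx":0,"ry":0,"rz":0,"claw":0.7},{"x":0,"y":0,"z":-0.016,"rx":0,"ry":0,"rz":0,"claw":0.7},{"x":0,"y":0,"z":-0.016,"rx":0,"ry":0,"rz":0,"claw":0.7}]'
python3 - <<'E'
from fit import *
st=sense(); t=np.array(st["tcp_pos"]); R=np.array(st["ee_rot"]); print(t,st["wrist_force"],st["gripper_width"])
o=[]
for n,(x,y) in dict(scene=(190,60),top=(430,220)).items():
    s=capture(n); im=cv2.resize(s["color"][y:y+110,x:x+110,::-1],(400,400),interpolation=cv2.INTER_CUBIC); k=400/110
    L=lambda P:np.round((proj(s,np.array(P))-[x,y]+.5)*k).astype(int).tolist()
    p=L([t,t-.2*R[:,2],t+.031*R[:,1],t-.031*R[:,1]]); cv2.line(im,p[0],p[1],(0,0,255),1); cv2.line(im,p[2],p[3],(0,255,0),1)
    q=L([t-.07*R[:,2]+i*.0375*R[:,0]+j*.095*R[:,1] for i,j in((1,1),(1,-1),(-1,-1),(-1,1))]); cv2.polylines(im,[np.array(q,np.int32)],True,(255,0,255),1)
    o.append(im)
cv2.imwrite("pics/z4.png",np.hstack(o))
E
```

```text
time_s: 8.3
tcp_pos: [0.3647, -0.315, 0.0004]
ee_rot: [[-0.835, 0.551, -0.001], [0.551, 0.835, 0.0], [0.001, -0.0, -1.0]]
wrist_force: [-0.5, 0.2, 0.1]
gripper_width: 0.698
gripper_force: 0.0
time_s: 9.3
tcp_pos: [0.365, -0.3151, -0.0032]
ee_rot: [[-0.835, 0.551, 0.0], [0.551, 0.835, -0.0], [-0.0, 0.0, -1.0]]
wrist_force: [0.1, -1.1, -0.8]
gripper_width: 0.702
gripper_force: 0.0
[ 0.36499374 -0.31510604 -0.00320368] [ 0.07733941 -1.14627897 -0.82312198] 0.7016614829991494
```

View pics/z4.png

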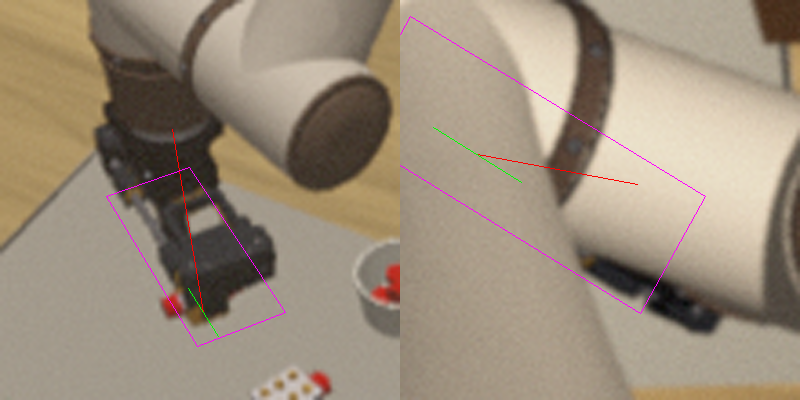

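No contact at a reported z of −3 mm. In the picture the tips also stand about 25–30 mm higher than reported, so the real fingers end above the nominal TCP. I continue probing in small steps.

```bash
python3 -m pendant '[{"x":0,"y":0,"z":-0.008,"rx":0,"ry":0,"rz":0,"claw":0.7},{"x":0,"y":0,"z":-0.016,"rx":0,"ry":0,"rz":0,"claw":0.7},{"x":0,"y":0,"z":-0.024,"rx":0,"ry":0,"rz":0,"claw":0.7},{"x":0,"y":0,"z":-0.032,"rx":0,"ry":0,"rz":0,"claw":0.7},{"x":0,"y":0,"z":-0.036,"rx":0,"ry":0,"rz":0,"claw":0.7},{"x":0,"y":0,"z":-0.04,"rx":0,"ry":0,"rz":0,"claw":0.7},{"x":0,"y":0,"z":-0.044,"rx":0,"ry":0,"rz":0,"claw":0.7},{"x":0,"y":0,"z":-0.044,"rx":0,"ry":0,"rz":0,"claw":0.7}]'
```

```text
time_s: 10.4
tcp_pos: [0.3649, -0.3151, -0.0143]
ee_rot: [[-0.835, 0.551, -0.0], [0.551, 0.835, 0.0], [0.0, -0.0, -1.0]]
wrist_force: [0.3, 0.1, 0.5]
gripper_width: 0.698
gripper_force: 0.0
```

```bash
python3 -m pendant '[{"x":0,"y":0,"z":-0.004,"rx":0,"ry":0,"rz":0,"claw":0.7},{"x":0,"y":0,"z":-0.008,"rx":0,"ry":0,"rz":0,"claw":0.7},{"x":0,"y":0,"z":-0.012,"rx":0,"ry":0,"rz":0,"claw":0.7},{"x":0,"y":0,"z":-0.016,"rx":0,"ry":0,"rz":0,"claw":0.7},{"x":0,"y":0,"z":-0.02,"rx":0,"ry":0,"rz":0,"claw":0.7},{"x":0,"y":0,"z":-0.024,"rx":0,"ry":0,"rz":0,"claw":0.7},{"x":0,"y":0,"z":-0.028,"rx":0,"ry":0,"rz":0,"claw":0.7},{"x":0,"y":0,"z":-0.028,"rx":0,"ry":0,"rz":0,"claw":0.7}]'
```

```text
time_s: 11.4
tcp_pos: [0.3649, -0.3151, -0.0214]
ee_rot: [[-0.835, 0.551, -0.0], [0.551, 0.835, 0.0], [0.0, -0.0, -1.0]]
wrist_force: [-0.1, -0.1, -0.6]
gripper_width: 0.697
gripper_force: 0.0
```

```bash
python3 -m pendant '[{"x":0,"y":0,"z":-0.004,"rx":0,"ry":0,"rz":0,"claw":0.7},{"x":0,"y":0,"z":-0.008,"rx":0,"ry":0,"rz":0,"claw":0.7},{"x":0,"y":0,"z":-0.008,"rx":0,"ry":0,"rz":0,"claw":0},{"x":0,"y":0,"z":-0.008,"rx":0,"ry":0,"rz":0,"claw":0},{"x":0,"y":0,"z":-0.008,"rx":0,"ry":0,"rz":0,"claw":0},{"x":0,"y":0,"z":-0.008,"rx":0,"ry":0,"rz":0,"claw":0},{"x":0,"y":0,"z":-0.008,"rx":0,"ry":0,"rz":0,"claw":0},{"x":0,"y":0,"z":-0.008,"rx":0,"ry":0,"rz":0,"claw":0}]'
```

```text
time_s: 12.4
tcp_pos: [0.3651, -0.3151, -0.0232]
ee_rot: [[-0.835, 0.551, 0.0], [0.551, 0.835, -0.0], [-0.0, 0.0, -1.0]]
wrist_force: [0.5, 1.1, -0.6]
gripper_width: 0.392
gripper_force: 30.0
```

Gripped at 34.1 mm and 30 N. Distances on this arm are relative, so lifting 110 mm and then lowering 106 mm puts the part on the bin floor whatever the TCP offset is. I lift and carry it over the bin.

```bash
python3 -m pendant '[{"x":0,"y":0,"z":0.1,"rx":0,"ry":0,"rz":0,"claw":0},{"x":0,"y":0,"z":0.3,"rx":0,"ry":0,"rz":0,"claw":0},{"x":0,"y":0,"z":0.44,"rx":0,"ry":0,"rz":0,"claw":0},{"x":0.16,"y":0.01,"z":0.44,"rx":0,"ry":0,"rz":0.04,"claw":0},{"x":0.36,"y":0.02,"z":0.44,"rx":0,"ry":0,"rz":0.09,"claw":0},{"x":0.56,"y":0.03,"z":0.44,"rx":0,"ry":0,"rz":0.14,"claw":0},{"x":0.76,"y":0.04,"z":0.44,"rx":0,"ry":0,"rz":0.18,"claw":0},{"x":0.94,"y":0.048,"z":0.44,"rx":0,"ry":0,"rz":0.18,"claw":0}]'; python3 - <<'E'
from fit import *
C={n:capture(n) for n in("scene","top")}; st=sense(); t=st["tcp_pos"]; print(t,st["gripper_width"],st["gripper_force"],st["wrist_force"])
V=[]
for n,c in C.items():
    for r in regions_of(c,"arrester_c"): print(n,r["centre"],r["conf"],r["region"].sum())
s=C["scene"]; print("expect",proj(s,np.array([[t[0],t[1],.127],[t[0],t[1],t[2]+.04]])))
im=s["color"][120:270,130:330,::-1].repeat(3,0).repeat(3,1).copy()
R=np.array(st["ee_rot"]); a=np.arctan2(R[1,1],R[0,1])-np.pi/2
for b in place(part("arrester"),(t[0],t[1],.127,a)):
    cv2.polylines(im,[cv2.convexHull(np.round((proj(s,b)+.5-[130,120])*3).astype(np.int32))],True,(255,0,255),1)
cv2.imwrite("pics/z5.png",im)
E
```

```text
time_s: 13.4
tcp_pos: [0.6009, -0.3026, 0.0857]
ee_rot: [[-1.0, 0.017, -0.002], [0.017, 1.0, 0.001], [0.002, 0.001, -1.0]]
wrist_force: [-0.3, 0.3, -2.0]
gripper_width: 0.389
gripper_force: 30.0
[ 0.60354013 -0.30240942  0.0848545 ] 0.38687889548429233 29.998783757910132 [-0.95950012 -0.54140048 -1.75017058]
scene [188.0, 180.0] 0.56 141
expect [[192.60880698 172.5671676 ]
 [192.78532001 173.09849399]]
```

View pics/z5.png

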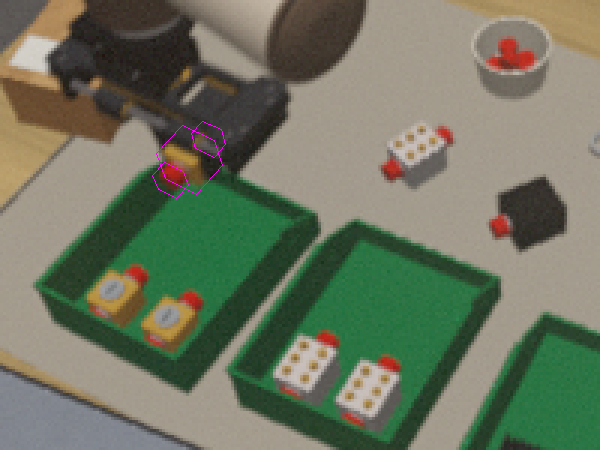

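```bash
python3 - <<'E'
from fit import *
c=capture("scene"); t=sense()["tcp_pos"]
for uv,dx in (((130+232/3,120+180/3),.0375),((130+288/3,120+98/3),-.0375),((130+215/3,120+182/3),.01)):
    o,d=ray(c,uv); k=(t[0]+dx-o[0])/d[0]; print(uv,(o+k*d)-t)
E
```

```text
(207.33333333333331, 180.0) [0.0375     0.08176146 0.09517831]
(226.0, 152.66666666666666) [-0.0375      0.08895549  0.12262861]
(201.66666666666669, 180.66666666666666) [0.01       0.02986915 0.03133148]
```

The body bottom stands about 95 mm above the nominal TCP and the tips about 30 mm above it, so the body clears the 60 mm walls by about 16 mm when lowered. I lower and release.

```bash
python3 -m pendant '[{"x":0,"y":0,"z":-0.15,"rx":0,"ry":0,"rz":0,"claw":0},{"x":0,"y":0,"z":-0.29,"rx":0,"ry":0,"rz":0,"claw":0},{"x":0,"y":0,"z":-0.37,"rx":0,"ry":0,"rz":0,"claw":0},{"x":0,"y":0,"z":-0.405,"rx":0,"ry":0,"rz":0,"claw":0},{"x":0,"y":0,"z":-0.422,"rx":0,"ry":0,"rz":0,"claw":0},{"x":0,"y":0,"z":-0.422,"rx":0,"ry":0,"rz":0,"claw":0},{"x":0,"y":0,"z":-0.422,"rx":0,"ry":0,"rz":0,"claw":0.65},{"x":0,"y":0,"z":-0.422,"rx":0,"ry":0,"rz":0,"claw":0.65}]'; python3 -m pendant '[{"x":0,"y":0,"z":0,"rx":0,"ry":0,"rz":0,"claw":0.65},{"x":0,"y":0,"z":0,"rx":0,"ry":0,"rz":0,"claw":0.65},{"x":0,"y":0,"z":0,"rx":0,"ry":0,"rz":0,"claw":0.65},{"x":0,"y":0,"z":0.06,"rx":0,"ry":0,"rz":0,"claw":0.65},{"x":0,"y":0,"z":0.2,"rx":0,"ry":0,"rz":0,"claw":0.65},{"x":0,"y":0,"z":0.4,"rx":0,"ry":0,"rz":0,"claw":0.65},{"x":0,"y":0,"z":0.46,"rx":0,"ry":0,"rz":0,"claw":0.65},{"x":0,"y":0,"z":0.46,"rx":0,"ry":0,"rz":0,"claw":0.65}]'; python3 - <<'E'
from fit import *
c=capture("scene"); print(sense()["tcp_pos"])
for n in("arrester","filter"):
    for r in regions_of(c,n+"_c")[:3]: print(n,r["centre"],round(r["conf"],2),r["region"].sum())
print(proj(c,np.array([[.60,-.303,.021]])))
E
```

```text
time_s: 14.65
tcp_pos: [0.6008, -0.3034, -0.0175]
ee_rot: [[-1.0, 0.018, 0.002], [0.018, 1.0, -0.001], [-0.002, -0.001, -1.0]]
wrist_force: [-0.2, -0.3, 0.7]
gripper_width: 0.537
gripper_force: 0.0
time_s: 15.65
tcp_pos: [0.6007, -0.3032, 0.0983]
ee_rot: [[-1.0, 0.018, 0.004], [0.018, 1.0, -0.001], [-0.004, -0.001, -1.0]]
wrist_force: [-1.2, -0.2, -2.0]
gripper_width: 0.651
gripper_force: 0.0
[ 0.59965905 -0.30280621  0.09631807]
arrester [202.9, 196.8] 0.79 298
arrester [345.0, 208.5] 0.43 367
filter [269.0, 170.0] 0.55 328
[[201.3408203  196.07246484]]
```

Arrester is set down where expected. Next is the filter.

```bash
python3 -m pendant '[{"x":-0.18,"y":0.13,"z":0,"rx":0,"ry":0,"rz":-0.03,"claw":0.64},{"x":-0.36,"y":0.26,"z":0,"rx":0,"ry":0,"rz":-0.08,"claw":0.64},{"x":-0.54,"y":0.39,"z":0,"rx":0,"ry":0,"rz":-0.106,"claw":0.64},{"x":-0.654,"y":0.47,"z":0,"rx":0,"ry":0,"rz":-0.106,"claw":0.64},{"x":-0.654,"y":0.47,"z":-0.1,"rx":0,"ry":0,"rz":-0.106,"claw":0.64},{"x":-0.654,"y":0.47,"z":-0.3,"rx":0,"ry":0,"rz":-0.106,"claw":0.64},{"x":-0.654,"y":0.47,"z":-0.44,"rx":0,"ry":0,"rz":-0.106,"claw":0.64},{"x":-0.654,"y":0.47,"z":-0.472,"rx":0,"ry":0,"rz":-0.106,"claw":0.64}]'; python3 -m pendant '[{"x":0,"y":0,"z":0,"rx":0,"ry":0,"rz":0,"claw":0},{"x":0,"y":0,"z":0,"rx":0,"ry":0,"rz":0,"claw":0},{"x":0,"y":0,"z":0,"rx":0,"ry":0,"rz":0,"claw":0},{"x":0,"y":0,"z":0,"rx":0,"ry":0,"rz":0,"claw":0},{"x":0,"y":0,"z":0,"rx":0,"ry":0,"rz":0,"claw":0},{"x":0,"y":0,"z":0,"rx":0,"ry":0,"rz":0,"claw":0},{"x":0,"y":0,"z":0,"rx":0,"ry":0,"rz":0,"claw":0},{"x":0,"y":0,"z":0,"rx":0,"ry":0,"rz":0,"claw":0}]'
```

```text
time_s: 16.8
tcp_pos: [0.4336, -0.1854, -0.0246]
ee_rot: [[-0.939, 0.344, -0.007], [0.344, 0.939, 0.001], [0.007, -0.002, -1.0]]
wrist_force: [0.5, 0.2, 0.5]
gripper_width: 0.643
gripper_force: 0.0
time_s: 17.8
tcp_pos: [0.4375, -0.1857, -0.0206]
ee_rot: [[-0.939, 0.343, 0.002], [0.343, 0.939, -0.0], [-0.002, 0.0, -1.0]]
wrist_force: [-0.7, 0.9, 6.6]
gripper_width: 0.41
gripper_force: 30.0
```

```bash
python3 -m pendant '[{"x":0,"y":0,"z":0.1,"rx":0,"ry":0,"rz":0,"claw":0},{"x":0,"y":0,"z":0.3,"rx":0,"ry":0,"rz":0,"claw":0},{"x":0,"y":0,"z":0.44,"rx":0,"ry":0,"rz":0,"claw":0},{"x":0.14,"y":0.06,"z":0.44,"rx":0,"ry":0,"rz":0.04,"claw":0},{"x":0.3,"y":0.14,"z":0.44,"rx":0,"ry":0,"rz":0.08,"claw":0},{"x":0.46,"y":0.21,"z":0.44,"rx":0,"ry":0,"rz":0.122,"claw":0},{"x":0.614,"y":0.28,"z":0.44,"rx":0,"ry":0,"rz":0.122,"claw":0},{"x":0.614,"y":0.28,"z":0.44,"rx":0,"ry":0,"rz":0.122,"claw":0}]'; python3 - <<'E'
from fit import *
c=capture("scene"); print(sense()["tcp_pos"])
for n in("arrester","filter"):
    for r in regions_of(c,n+"_c")[:3]: print(n,r["centre"],round(r["conf"],2),r["region"].sum())
t=sense()["tcp_pos"];print(proj(c,np.array([[t[0],t[1],.132]])))
E
```

```text
time_s: 18.8
tcp_pos: [0.5917, -0.1142, 0.0872]
ee_rot: [[-0.999, -0.034, -0.0], [-0.034, 0.999, 0.0], [0.0, 0.0, -1.0]]
wrist_force: [-0.8, -0.6, -2.2]
gripper_width: 0.412
gripper_force: 30.0
[ 0.58969411 -0.11484539  0.08700154]
arrester [201.8, 199.8] 0.58 254
filter [252.2, 198.6] 0.62 222
[[257.43702596 194.66587102]]
```

```bash
python3 -m pendant '[{"x":0,"y":0,"z":-0.15,"rx":0,"ry":0,"rz":0,"claw":0},{"x":0,"y":0,"z":-0.29,"rx":0,"ry":0,"rz":0,"claw":0},{"x":0,"y":0,"z":-0.37,"rx":0,"ry":0,"rz":0,"claw":0},{"x":0,"y":0,"z":-0.405,"rx":0,"ry":0,"rz":0,"claw":0},{"x":0,"y":0,"z":-0.42,"rx":0,"ry":0,"rz":0,"claw":0},{"x":0,"y":0,"z":-0.42,"rx":0,"ry":0,"rz":0,"claw":0},{"x":0,"y":0,"z":-0.42,"rx":0,"ry":0,"rz":0,"claw":0.72},{"x":0,"y":0,"z":-0.42,"rx":0,"ry":0,"rz":0,"claw":0.72}]'; python3 -m pendant '[{"x":0,"y":0,"z":0,"rx":0,"ry":0,"rz":0,"claw":0.72},{"x":0,"y":0,"z":0,"rx":0,"ry":0,"rz":0,"claw":0.72},{"x":0,"y":0,"z":0,"rx":0,"ry":0,"rz":0,"claw":0.72},{"x":0,"y":0,"z":0.06,"rx":0,"ry":0,"rz":0,"claw":0.72},{"x":0,"y":0,"z":0.2,"rx":0,"ry":0,"rz":0,"claw":0.72},{"x":0,"y":0,"z":0.4,"rx":0,"ry":0,"rz":0,"claw":0.72},{"x":0,"y":0,"z":0.46,"rx":0,"ry":0,"rz":0,"claw":0.72},{"x":0,"y":0,"z":0.46,"rx":0,"ry":0,"rz":0,"claw":0.72}]'; python3 - <<'E'
from fit import *
c=capture("scene"); print(sense()["tcp_pos"])
for n in("arrester","filter","load"):
    for r in regions_of(c,n+"_c")[:3]: print(n,r["centre"],round(r["conf"],2),r["region"].sum())
print(proj(c,np.array([[.590,-.1157,.026]])))
E
```

```text
time_s: 19.95
tcp_pos: [0.5908, -0.1156, -0.0158]
ee_rot: [[-0.999, -0.033, 0.002], [-0.033, 0.999, -0.0], [-0.002, -0.0, -1.0]]
wrist_force: [-0.1, 0.9, -1.5]
gripper_width: 0.559
gripper_force: 0.0
time_s: 20.95
tcp_pos: [0.5907, -0.1155, 0.1001]
ee_rot: [[-0.999, -0.032, 0.004], [-0.032, 0.999, 0.0], [-0.004, 0.0, -1.0]]
wrist_force: [-0.1, -0.1, -1.5]
gripper_width: 0.719
gripper_force: 0.0
[ 0.58955076 -0.11544111  0.09830885]
arrester [201.3, 194.4] 0.5 312
filter [261.6, 215.3] 0.71 404
load [304.6, 191.6] 0.77 446
load [341.8, 207.0] 0.46 368
load [201.3, 197.9] 0.19 280
[[260.95672251 218.95624469]]
```

```bash
python3 -m pendant '[{"x":-0.16,"y":0.07,"z":0,"rx":0,"ry":0,"rz":-0.05,"claw":0.75},{"x":-0.32,"y":0.14,"z":0,"rx":0,"ry":0,"rz":-0.1,"claw":0.75},{"x":-0.48,"y":0.2,"z":0,"rx":0,"ry":0,"rz":-0.15,"claw":0.75},{"x":-0.577,"y":0.246,"z":0,"rx":0,"ry":0,"rz":-0.192,"claw":0.75},{"x":-0.577,"y":0.246,"z":-0.1,"rx":0,"ry":0,"rz":-0.192,"claw":0.75},{"x":-0.577,"y":0.246,"z":-0.3,"rx":0,"ry":0,"rz":-0.192,"claw":0.75},{"x":-0.577,"y":0.246,"z":-0.44,"rx":0,"ry":0,"rz":-0.192,"claw":0.75},{"x":-0.577,"y":0.246,"z":-0.48,"rx":0,"ry":0,"rz":-0.192,"claw":0.75}]'; python3 -m pendant '[{"x":0,"y":0,"z":0,"rx":0,"ry":0,"rz":0,"claw":0},{"x":0,"y":0,"z":0,"rx":0,"ry":0,"rz":0,"claw":0},{"x":0,"y":0,"z":0,"rx":0,"ry":0,"rz":0,"claw":0},{"x":0,"y":0,"z":0,"rx":0,"ry":0,"rz":0,"claw":0},{"x":0,"y":0,"z":0,"rx":0,"ry":0,"rz":0,"claw":0},{"x":0,"y":0,"z":0,"rx":0,"ry":0,"rz":0,"claw":0},{"x":0,"y":0,"z":0,"rx":0,"ry":0,"rz":0,"claw":0},{"x":0,"y":0,"z":0,"rx":0,"ry":0,"rz":0,"claw":0}]'
```

```text
time_s: 22.15
tcp_pos: [0.4433, -0.0546, -0.0243]
ee_rot: [[-0.841, 0.54, -0.007], [0.54, 0.841, -0.002], [0.005, -0.005, -1.0]]
wrist_force: [0.5, -0.5, 0.1]
gripper_width: 0.747
gripper_force: 0.0
time_s: 23.15
tcp_pos: [0.4466, -0.0539, -0.0207]
ee_rot: [[-0.842, 0.54, 0.002], [0.54, 0.842, 0.0], [-0.002, 0.001, -1.0]]
wrist_force: [-1.2, 0.3, 6.5]
gripper_width: 0.478
gripper_force: 29.9
```

```bash
python3 -m pendant '[{"x":0,"y":0,"z":0.1,"rx":0,"ry":0,"rz":0,"claw":0},{"x":0,"y":0,"z":0.3,"rx":0,"ry":0,"rz":0,"claw":0},{"x":0,"y":0,"z":0.44,"rx":0,"ry":0,"rz":0,"claw":0},{"x":0.14,"y":0.14,"z":0.44,"rx":0,"ry":0,"rz":0.05,"claw":0},{"x":0.29,"y":0.28,"z":0.44,"rx":0,"ry":0,"rz":0.1,"claw":0},{"x":0.44,"y":0.43,"z":0.44,"rx":0,"ry":0,"rz":0.155,"claw":0},{"x":0.585,"y":0.568,"z":0.44,"rx":0,"ry":0,"rz":0.207,"claw":0},{"x":0.585,"y":0.568,"z":0.44,"rx":0,"ry":0,"rz":0.207,"claw":0}]'; python3 -m pendant '[{"x":0,"y":0,"z":-0.15,"rx":0,"ry":0,"rz":0,"claw":0},{"x":0,"y":0,"z":-0.29,"rx":0,"ry":0,"rz":0,"claw":0},{"x":0,"y":0,"z":-0.37,"rx":0,"ry":0,"rz":0,"claw":0},{"x":0,"y":0,"z":-0.405,"rx":0,"ry":0,"rz":0,"claw":0},{"x":0,"y":0,"z":-0.42,"rx":0,"ry":0,"rz":0,"claw":0},{"x":0,"y":0,"z":-0.42,"rx":0,"ry":0,"rz":0,"claw":0},{"x":0,"y":0,"z":-0.42,"rx":0,"ry":0,"rz":0,"claw":0.75},{"x":0,"y":0,"z":-0.42,"rx":0,"ry":0,"rz":0,"claw":0.75}]'; python3 -m pendant '[{"x":0,"y":0,"z":0,"rx":0,"ry":0,"rz":0,"claw":0.75},{"x":0,"y":0,"z":0,"rx":0,"ry":0,"rz":0,"claw":0.75},{"x":0,"y":0,"z":0,"rx":0,"ry":0,"rz":0,"claw":0.75},{"x":0,"y":0,"z":0.06,"rx":0,"ry":0,"rz":0,"claw":0.75},{"x":0,"y":0,"z":0.2,"rx":0,"ry":0,"rz":0,"claw":0.75},{"x":0,"y":0,"z":0.4,"rx":0,"ry":0,"rz":0,"claw":0.75},{"x":0,"y":0,"z":0.46,"rx":0,"ry":0,"rz":0,"claw":0.75},{"x":0,"y":0,"z":0.46,"rx":0,"ry":0,"rz":0,"claw":0.75}]'; python3 - <<'E'
from fit import *
c=capture("scene"); print(sense()["tcp_pos"])
for n in("arrester","filter","load","isolator"):
    for r in regions_of(c,n+"_c")[:2]: print(n,r["centre"],round(r["conf"],2),r["region"].sum())
print(proj(c,np.array([[.592,.088,.025]])))
E
```

```text
time_s: 24.15
tcp_pos: [0.5938, 0.0902, 0.0872]
ee_rot: [[-0.997, -0.082, 0.0], [-0.082, 0.997, 0.0], [-0.0, 0.0, -1.0]]
wrist_force: [-0.7, -0.9, -1.0]
gripper_width: 0.48
gripper_force: 29.9
time_s: 25.15
tcp_pos: [0.5927, 0.0882, -0.0158]
ee_rot: [[-0.997, -0.08, 0.002], [-0.08, 0.997, 0.001], [-0.002, 0.001, -1.0]]
wrist_force: [0.6, 0.1, -0.6]
gripper_width: 0.626
gripper_force: 0.0
time_s: 26.15
tcp_pos: [0.5926, 0.0883, 0.1001]
ee_rot: [[-0.997, -0.079, 0.003], [-0.079, 0.997, 0.002], [-0.003, 0.001, -1.0]]
wrist_force: [0.8, 0.8, -1.9]
gripper_width: 0.749
gripper_force: 0.0
[0.59152034 0.08789916 0.09830892]
arrester [202.3, 196.4] 0.74 295
filter [260.8, 215.9] 0.89 413
load [331.5, 250.7] 0.8 500
load [189.5, 210.5] 0.65 4113
isolator [345.4, 208.9] 0.59 68
[[329.03893996 251.17182926]]
```

```bash
python3 -m pendant '[{"x":-0.2,"y":-0.04,"z":0,"rx":0,"ry":0,"rz":-0.03,"claw":0.8},{"x":-0.42,"y":-0.09,"z":0,"rx":0,"ry":0,"rz":-0.05,"claw":0.8},{"x":-0.604,"y":-0.125,"z":0,"rx":0,"ry":0,"rz":-0.05,"claw":0.8},{"x":-0.604,"y":-0.125,"z":-0.15,"rx":0,"ry":0,"rz":-0.05,"claw":0.8},{"x":-0.604,"y":-0.125,"z":-0.33,"rx":0,"ry":0,"rz":-0.05,"claw":0.8},{"x":-0.604,"y":-0.125,"z":-0.45,"rx":0,"ry":0,"rz":-0.05,"claw":0.8},{"x":-0.604,"y":-0.125,"z":-0.48,"rx":0,"ry":0,"rz":-0.05,"claw":0.8},{"x":-0.604,"y":-0.125,"z":-0.496,"rx":0,"ry":0,"rz":-0.05,"claw":0.8}]'; python3 -m pendant '[{"x":0,"y":0,"z":0,"rx":0,"ry":0,"rz":0,"claw":0},{"x":0,"y":0,"z":0,"rx":0,"ry":0,"rz":0,"claw":0},{"x":0,"y":0,"z":0,"rx":0,"ry":0,"rz":0,"claw":0},{"x":0,"y":0,"z":0,"rx":0,"ry":0,"rz":0,"claw":0},{"x":0,"y":0,"z":0,"rx":0,"ry":0,"rz":0,"claw":0},{"x":0,"y":0,"z":0,"rx":0,"ry":0,"rz":0,"claw":0},{"x":0,"y":0,"z":0,"rx":0,"ry":0,"rz":0,"claw":0},{"x":0,"y":0,"z":0,"rx":0,"ry":0,"rz":0,"claw":0}]'
```

```text
time_s: 27.4
tcp_pos: [0.4412, 0.0567, -0.0259]
ee_rot: [[-0.997, 0.077, -0.0], [0.077, 0.997, -0.0], [0.0, -0.0, -1.0]]
wrist_force: [0.3, 0.2, 0.9]
gripper_width: 0.8
gripper_force: 0.0
time_s: 28.4
tcp_pos: [0.4414, 0.0568, -0.0251]
ee_rot: [[-0.997, 0.077, 0.001], [0.077, 0.997, 0.0], [-0.001, 0.0, -1.0]]
wrist_force: [-1.7, 0.1, 6.6]
gripper_width: 0.523
gripper_force: 30.0
```

```bash
python3 -m pendant '[{"x":0,"y":0,"z":0.1,"rx":0,"ry":0,"rz":0,"claw":0},{"x":0,"y":0,"z":0.3,"rx":0,"ry":0,"rz":0,"claw":0},{"x":0,"y":0,"z":0.44,"rx":0,"ry":0,"rz":0,"claw":0},{"x":0.12,"y":0.2,"z":0.44,"rx":0,"ry":0,"rz":0.01,"claw":0},{"x":0.24,"y":0.4,"z":0.44,"rx":0,"ry":0,"rz":0.02,"claw":0},{"x":0.36,"y":0.6,"z":0.44,"rx":0,"ry":0,"rz":0.031,"claw":0},{"x":0.48,"y":0.8,"z":0.44,"rx":0,"ry":0,"rz":0.031,"claw":0},{"x":0.6,"y":1.0,"z":0.44,"rx":0,"ry":0,"rz":0.031,"claw":0}]'; python3 - <<'E'
from fit import *
c=capture("scene"); t=sense()["tcp_pos"]; print(t, sense()["gripper_width"])
for r in regions_of(c,"isolator_c")[:2]: print(r["centre"],round(r["conf"],2),r["region"].sum())
print(proj(c,np.array([[t[0],t[1],.123]])))
E
```

```text
time_s: 29.4
tcp_pos: [0.591, 0.308, 0.0831]
ee_rot: [[-1.0, -0.02, -0.002], [-0.02, 1.0, -0.001], [0.002, -0.001, -1.0]]
wrist_force: [1.0, 0.9, -1.7]
gripper_width: 0.527
gripper_force: 30.0
[0.59570797 0.31456677 0.08235896] 0.5215298163035506
[416.2, 272.0] 0.69 438
[[420.31237309 272.25137941]]
```

```bash
python3 -m pendant '[{"x":0.01,"y":0.04,"z":0,"rx":0,"ry":0,"rz":0,"claw":0},{"x":0.01,"y":0.04,"z":-0.15,"rx":0,"ry":0,"rz":0,"claw":0},{"x":0.01,"y":0.04,"z":-0.29,"rx":0,"ry":0,"rz":0,"claw":0},{"x":0.01,"y":0.04,"z":-0.37,"rx":0,"ry":0,"rz":0,"claw":0},{"x":0.01,"y":0.04,"z":-0.405,"rx":0,"ry":0,"rz":0,"claw":0},{"x":0.01,"y":0.04,"z":-0.42,"rx":0,"ry":0,"rz":0,"claw":0},{"x":0.01,"y":0.04,"z":-0.42,"rx":0,"ry":0,"rz":0,"claw":0},{"x":0.01,"y":0.04,"z":-0.42,"rx":0,"ry":0,"rz":0,"claw":0.8}]'; python3 -m pendant '[{"x":0,"y":0,"z":0,"rx":0,"ry":0,"rz":0,"claw":0.8},{"x":0,"y":0,"z":0,"rx":0,"ry":0,"rz":0,"claw":0.8},{"x":0,"y":0,"z":0,"rx":0,"ry":0,"rz":0,"claw":0.8},{"x":0,"y":0,"z":0,"rx":0,"ry":0,"rz":0,"claw":0.8},{"x":0,"y":0,"z":0.06,"rx":0,"ry":0,"rz":0,"claw":0.8},{"x":0,"y":0,"z":0.2,"rx":0,"ry":0,"rz":0,"claw":0.8},{"x":0,"y":0,"z":0.4,"rx":0,"ry":0,"rz":0,"claw":0.8},{"x":0,"y":0,"z":0.6,"rx":0,"ry":0,"rz":0,"claw":0.8}]';  python3 -m pendant '[{"x":0,"y":0,"z":0.2,"rx":0,"ry":0,"rz":0,"claw":0.8},{"x":-0.2,"y":0,"z":0.4,"rx":0,"ry":0,"rz":0,"claw":0.8},{"x":-0.4,"y":0,"z":0.4,"rx":0,"ry":0,"rz":0,"claw":0.8},{"x":-0.6,"y":0,"z":0.4,"rx":0,"ry":0,"rz":0,"claw":0.8},{"x":-0.7,"y":0,"z":0.4,"rx":0,"ry":0,"rz":0,"claw":0.8},{"x":-0.7,"y":0,"z":0.4,"rx":0,"ry":0,"rz":0,"claw":0.8},{"x":-0.7,"y":0,"z":0.4,"rx":0,"ry":0,"rz":0,"claw":0.8},{"x":-0.7,"y":0,"z":0.4,"rx":0,"ry":0,"rz":0,"claw":0.8}]'; python3 - <<'E'
from fit import *
C=[capture("scene"),capture("top")]
cv2.imwrite("pics/end.png",np.vstack([C[0]["color"][110:360,130:530,::-1],C[1]["color"][70:320,90:490,::-1]]))
for n in("arrester","filter","load","isolator"):
    for r in regions_of(C[0],n+"_c")[:2]: print(n,r["centre"],round(r["conf"],2),r["region"].sum())
print(proj(C[0],np.array([[.5935,.3167,.017]])))
B=dict(isolator=(.599,.318),load=(.596,.088),filter=(.5925,-.1155),arrester=(.602,-.3035))
for n,b in B.items():
    V=[]
    for c in C:
        for r in regions_of(c,n+"_c"):
            e=proj(c,np.array([[*b,.02]]))[0]
            if np.hypot(*(np.array(r["centre"])-e))<20: V.append((c,r["region"])); break
    if V: f=fit(V,part(n),(*b,.02,[0.])); print(n,len(V),(f.x[:3]*1e3).round(1),np.degrees(f.x[3]).round(1),round(f.fun,3))
E
```

```text
time_s: 30.5
tcp_pos: [0.5944, 0.3173, -0.0192]
ee_rot: [[-1.0, -0.02, 0.002], [-0.02, 1.0, 0.002], [-0.002, 0.002, -1.0]]
wrist_force: [1.0, -0.2, -0.1]
gripper_width: 0.575
gripper_force: 0.0
time_s: 31.5
tcp_pos: [0.5936, 0.3166, 0.1319]
ee_rot: [[-1.0, -0.02, 0.001], [-0.02, 1.0, 0.0], [-0.001, 0.0, -1.0]]
wrist_force: [0.5, 0.3, -0.1]
gripper_width: 0.804
gripper_force: 0.0
time_s: 32.5
tcp_pos: [0.4193, 0.3167, 0.2292]
ee_rot: [[-1.0, -0.019, 0.0], [-0.019, 1.0, -0.0], [-0.0, -0.0, -1.0]]
wrist_force: [0.1, 0.2, 0.4]
gripper_width: 0.802
gripper_force: 0.0
arrester [200.8, 197.6] 0.8 297
filter [261.5, 218.2] 0.96 420
load [329.0, 250.2] 0.65 485
isolator [413.1, 296.8] 0.61 491
[[413.03594768 292.07015427]]
isolator 2 [594.5 317.   16.6] 0.1 0.101
load 2 [591.4  87.8  22.8] 3.5 0.107
filter 2 [ 588.7 -115.2   24.1] 0.4 0.096
arrester 2 [ 599.1 -302.9   19.5] -2.5 0.164
```

View pics/end.png

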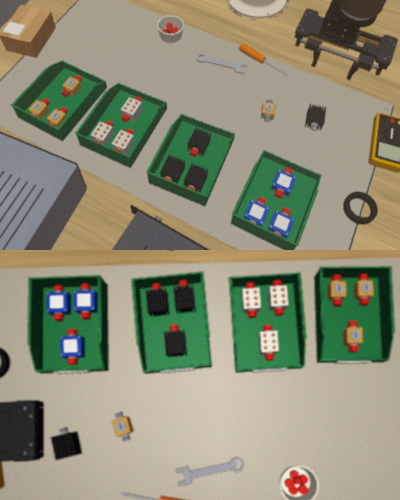

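The final picture shows all four capped parts flat in the front halves of their own bins, within 6 mm of the middle. In the scene crop they are the arrester (71,86), filter (131,106), load (199,141) and isolator (284,181). The used load and arrester lie where they were, and the gripper is clear.

```bash
python3 -c "
from station import *
print(finish_job())"
```

```text
the job is handed in; nothing more can be done
None
```

All four capped parts were set down flat in the front halves of their own bins, each about 6 mm or less from the middle by camera fit; the two used parts were not touched, and the job was handed in at about 33 s (no verdict was returned).

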